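Shift the bench labeller into third gear and start it

ROBOT

A 6-joint arm with a two-finger parallel gripper is mounted at the origin on a cart in front of the work surface, level with it; the furniture and walls round the work are solid. World frame = base frame: x ahead of the robot, y to its left, z up, the work surface at z = 0. Lengths are in m, angles in rad, forces in N, time in s.
With the tool pointing down it reaches from about 0.375 to 0.75 m from the base axis. Payload 9 kg.
Tool frame: the origin (TCP) lies on the mounting face of the last link; the fingertips stand 173 mm ahead of it and the grasp point (between the pads) lies 155 mm ahead of it (robot.grip_depth is the distance from the TCP to the grasp point, in m); z points along the fingers, y is the line along which they close (so a half turn about z gives the same grasp; the last joint's range is limited). The gripper opens to 85 mm and grips with 20 to 120 N. Pads are 22 mm wide; open, the fingers measure 114 mm over their backs; the gripper's body (76 mm by 85 mm) begins 54 mm behind the grasp point. The pads swing forward as they close: fully open they stand 13 mm farther back than shut.
Start: joints at [1.045, 0.104, 0.097, 1.564, 0, 1.353], TCP at [0.182, 0.572, 0.405] pointing down, gripper open.
Joint ranges: [-2.99, 2.99], [-0.84, 1.86], [-1.1, 1.16], [-1.84, 2.11], [-1.51, 1.56], [-3.14, 3.14]. Speed limits (rad/s): [2.22, 2.22, 2.57, 3.14, 3.14, 3.14].

INTERFACE

Orientations are given as a unit quaternion [w, x, y, z].
In Python, from plant import robot, imaging, job gives the robot as it stands. The module is installed in compiled form; this text tells all that it offers.
- The arm moves only by the shell command python3 -m creep 'ROWS' [OPENING] [FORCE]. ROWS is JSON, a list of rows, each a list of 6 numbers: the shift along the world's x, y, z in m, then the turn, a rotation vector about the world's x, y, z in rad. In form: [[x, y, z, wx, wy, wz], ...]. A call has 1 to 20 rows; each row is the pose to reach, as a shift and turn from the pose commanded when the call began; what a row does not reach only later rows make up. A row lasts 1/10 s, in which the tool goes at most 50 mm and 8.59 degrees, less where a joint would pass 70% of its speed; a pose out of reach is approached as far as the arm can. A call with a gripper value outside its range is refused whole. OPENING is the finger opening in m, from 0 to 0.0854, set as the call begins (- or left out, the last holds). The fingers move at their own pace and stop on an object; FORCE is the grip in N (left out, the last holds). Time passes only in rows, so rows that repeat a pose let the fingers close. It gives the time, the measured TCP pose, the force, the opening and the grip force at its end, in the units of the state.
- robot.state(): the state, without advancing time (a new reading comes with each control period).
- imaging.read_camera(name): name is "side" or "top"; returns a dict with "img" (400x640x3 uint8, red, green, blue), "intrinsics" (3x3 intrinsics, pixels), "dist" ([k1, k2, p1, p2, k3] as OpenCV has them; the pictures are not rectified), "R" (3x3) and "t" (3): a world point X has camera coordinates R X + t. Camera axes: x right, y down, z forward; pixel columns grow to the right and rows downward; lengths in m; the calibration is good to about 2 mm. A picture is of the moment at which its call begins. There is no depth.
- job.job_done(): hands the job in; it is judged then, once.
The state is a dict: "clock": time; "joints": joint angles; "joint_velocities": joint speeds; "effort": joint torques, N m; "ee_pos": TCP position; "tool_rot": TCP orientation; "ft_force": force on the tool from outside, world axes, zero at the start; "moment": the same for the moment, N m; "gripper_width": finger opening in m; "grip_force": force on a finger pad.
Only numpy, scipy, OpenCV 4.12 (cv2) and the standard library are available. Lean on these libraries where they do the work, as an engineer would, in place of code of your own. Each camera call takes 0.05 s, during which the arm holds its last target. There are 200 camera calls.

TASK

Set the bench labeller for the bottle on its turntable: with the outside of the fingers push the gear lever through its H-shaped gate, across into the right-hand lane and then fully forward (away from you) into third, the slot end with three red pips. Only when it is fully home, press the green start button fully down and let it come back up. Nothing is gripped: do not take the lever between the fingers, and leave the red button, the bottles, the label roll and the tape roll as they are.

Things in the scene. Friction and masses are not known exactly. Their poses are not given: they have to be found in the camera images.
- labeller: Bench labeller, fixed: origin on the table under its middle; x forward (away from the robot), y left, z up; may stand turned by up to 0.2 rad. White gear housing, top 100 mm high, x -100 to +100, y -250 to -5 mm, with gate and buttons; left of it a low deck (46 mm high, to y = +215 mm) with turntable and label roll
- gate_centre (a point): Centre of the H-shaped gate in the steel plate on the housing, 100 mm above the table, at x 0, y -85 mm of the labeller, same axes. Two lanes along x at y = +15 and -15 mm, 14 mm wide, end at x = +23 and -23 mm; a cross cut along y at x = 0, 16 mm wide, joins them. Red pips number the lane ends: 1 left forward, 2 left rear, 3 right forward, 4 right rear
- knob_centre (a point): Centre of the black ball knob (32 mm across) on the gear lever, 171 to 180 mm above the table; z up along the shaft (10 mm thick, 17 mm collar under the knob). The lever tilts both ways about a point 25 mm above the table under gate_centre, 155 mm below the knob. It moves stiffly (about 3 N at the knob), stays where it is left, and the gate stops it
- gear_shift (a joint): forward tilt of the lever, rad (knob moves about 155 mm per rad along the machine's x): +0.24 fully forward in slot 1 or 3, 0 at the cross cut (it crosses freely within about 0.04 either way), -0.24 fully back in slot 2 or 4. At the start anywhere along the left lane
- gear_cross (a joint): sideways tilt of the lever, rad (155 mm per rad): negative to the left, positive to the right; -0.17 to -0.23 in the left lane, +0.17 to +0.23 in the right lane. At the start in the left lane
- start (a joint): travel of the green start button, m: 0 up, 0.006 fully down; springs back; about 5 N when fully down
- start_top (a point): top centre of the green start button, 30 mm across, in a black ring 46 mm across, about 122 mm above the table when up; pressed straight down. On the housing's top, 55 mm nearer the robot and 120 mm to the right of gate_centre
- stop (a joint): travel of the red stop button, m: 0 up, 0.006 fully down; to be left alone
- stop_top (a point): top centre of the red stop button, same size, 80 mm forward of the green one; to be left alone
- table_bottle: 500 ml glass bottle with amber drink and black cap, 77 mm across, 222 mm tall, loose; origin at the centre of its underside. Stands on the black turntable of the labeller, 56 mm above the table, with a rubber press roller and steel bracket (196 mm high) just behind it
- label_roll: roll of white labels lying flat, 82 mm across, 38 mm high, loose on the labeller's platter round a steel spindle; origin at the centre of its underside, 54 mm above the table
- side_bottle: 500 ml glass bottle with amber drink and black cap, 77 mm across, 222 mm tall, loose; origin at the centre of its underside. Stands on the table right of the labeller
- tape_roll: roll of tan adhesive tape lying flat, 98 mm across, 25 mm high, loose on the table right of the labeller; origin at the centre of its underside
There are look-alikes about, which are no part of the job. Leave any yellow look-alike of the side_bottle alone. What is shaped like the table_bottle but blue is not meant.

How it is judged:
On the way, in this order (a step that is already met when the one before it is completed fails the run):
1. the gear lever is home in third (value of joint gear_shift above 0.2 rad and value of joint gear_cross above 0.15 rad), for 0.2 s.
2. the start button is fully down (value of joint start above 0.0045 m), for 0.02 s.
At the end, for the whole second after the job is handed in: The lever rests in the right-hand forward slot (gear_shift above 0.20 rad, gear_cross above 0.15 rad), both buttons are up again, and the bottle on the turntable, the bottle beside the machine, the label roll and the tape roll stand or lie within 20 mm of where they were, the bottles upright (all of step 1 and value of joint each of start, stop below 0.002 m and velocity of joint gear_shift between -0.05 and 0.05 rad/s and distance of each of table_bottle, label_roll, side_bottle, tape_roll from where it was at the start of the episode below 0.02 m and angle between each of table_bottle, side_bottle's own z axis and vertical below 0.2 rad); the robot touches nothing.
It fails at once if the start button is pressed while the lever is not home in third (value of joint start above 0.003 m and not (value of joint gear_shift above 0.2 rad and value of joint gear_cross above 0.15 rad)).
It fails at once if the red stop button is pressed (value of joint stop above 0.003 m).
It fails at once if the lever is taken between the fingers (x of the grasp point in the frame of knob_centre between -0.011 and 0.011 m and y of the grasp point in the frame of knob_centre between -0.011 and 0.011 m and z of the grasp point in the frame of knob_centre between -0.08 and 0.022 m).
It fails at once if the bottle on the turntable or the one beside the machine is shifted by more than 20 mm, lifted or tipped (distance of any of table_bottle, side_bottle from where it was at the start of the episode above 0.02 m or angle between any of table_bottle, side_bottle's own z axis and vertical above 0.2 rad).
It fails at once if the label roll or the tape roll is shifted by more than 20 mm or lifted (distance of any of label_roll, tape_roll from where it was at the start of the episode above 0.02 m).
It also fails if it takes over 53 s, if anything falls off the work surface, if the arm or the gripper's body presses on something with over 40 N, if the wrist force passes 120 N, or if a joint passes its speed limit or range.

## Working session

There is one attempt and no reset: what is moved stays moved. The work goes in short steps, Python scripts to look and compute and a shell command to move; the robot and the scene stay as the last step left them, time stands still between calls to the robot, and variables do not carry over. Pictures are saved under pics/ and viewed, at most 13 in all, crops included, and the job is handed in when it is done.

```bash
mkdir -p pics
cat > h.py <<'E'
import numpy as np,cv2
from plant import robot,imaging,job
def ray(c,uv):
    n=cv2.undistortPoints(np.array([[uv]],float),np.array(c["intrinsics"]),np.array(c["dist"]))[0,0]
    R=np.array(c["R"]);t=np.array(c["t"])
    return -R.T@t, R.T@np.array([n[0],n[1],1])
def onz(c,uv,z):
    o,d=ray(c,uv); return o+d*(z-o[2])/d[2]
def proj(c,X):
    R=np.array(c["R"]);return cv2.projectPoints(np.array([X],float),cv2.Rodrigues(R)[0],np.array(c["t"],float),np.array(c["intrinsics"]),np.array(c["dist"]))[0][0,0]
def tri(c1,u1,c2,u2):
    o,d=ray(c1,u1);p,e=ray(c2,u2)
    s=np.linalg.lstsq(np.stack([d,-e],1),p-o,rcond=None)[0]
    a,b=o+d*s[0],p+e*s[1]; return (a+b)/2,np.linalg.norm(a-b)
E
python3 - <<'E'
from h import *
for n in("top","side"):
    c=imaging.read_camera(n); cv2.imwrite(f"pics/{n}0.png",c["img"][...,::-1]); print(n,ray(c,(320,200)))
print(robot.state())
E
```

```text
top (array([ 0.3134484 , -0.02399577,  1.2289219 ]), array([ 0.22232342, -0.06345764, -0.97294333]))
side (array([ 0.2818758 , -0.96140779,  0.68866331]), array([ 0.26867506,  0.81979717, -0.50574123]))
{'clock': 0.1, 'joints': array([1.04528291e+00, 1.04630077e-01, 9.65242178e-02, 1.56387270e+00,
       6.73358639e-06, 1.35308988e+00]), 'joint_velocities': array([-8.54529136e-05, -1.62169429e-04,  1.14397445e-03, -2.36576310e-03,
       -1.03602824e-03, -6.52453458e-04]), 'effort': array([ 6.42436687e-03, -5.58203602e+01,  5.04722428e+01,  1.29171484e-02,
       -2.63736938e-04,  3.43424638e-06]), 'ee_pos': array([0.1817268 , 0.57171837, 0.40399296]), 'tool_rot': array([-2.17780370e-04,  1.53296611e-01,  9.88180044e-01, -5.49545544e-04]), 'ft_force': array([ 0.0419791 ,  1.00946084, -0.44778367]), 'moment': array([-0.01599811,  0.00781055, -0.07415333]), 'grip_force': 0.0, 'gripper_width': 0.08540360881710918}
```

View pics/top0.png

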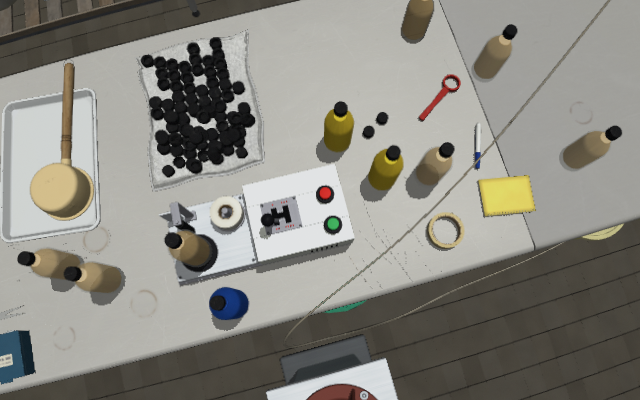

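View pics/side0.png

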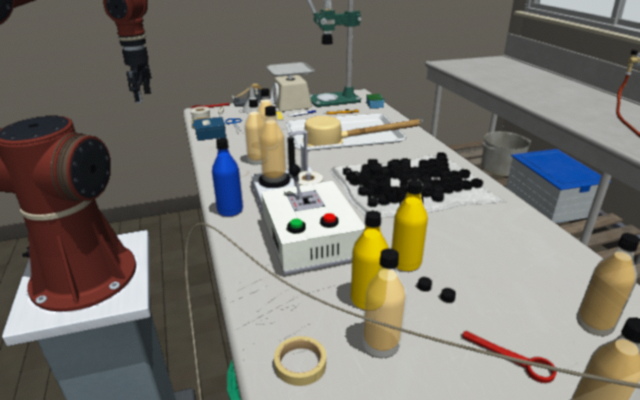

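The top view shows the labeller with its lever at about (275,217), green at (333,225) and red at (325,194). In the side view green is at (297,226), red at (330,219). Look-alikes:
- **Turntable bottle:** the amber one at (190,250) is meant. The blue bottle at (229,303) is not.
- **Side bottle:** the amber one at (435,165) is meant. The yellow ones at (386,168) and (338,130) are not.

Next I'll enlarge and measure.

Run:
```python
from h import *
C={n:imaging.read_camera(n) for n in("top","side")}
G={}
for n,c in C.items():
    hsv=cv2.cvtColor(c["img"],cv2.COLOR_RGB2HSV)
    roi=np.zeros((400,640),bool)
    if n=="top": roi[160:260,240:360]=1
    else: roi[180:260,255:370]=1
    H,S,V=cv2.split(hsv)
    for k,m in(("green",(H>50)&(H<90)&(S>120)&(V>60)),("red",((H<8)|(H>172))&(S>140)&(V>60))):
        m=(m&roi).astype(np.uint8); N,l,s,ce=cv2.connectedComponentsWithStats(m)
        i=1+np.argmax(s[1:,4]); print(n,k,s[i],ce[i]); G[n,k]=ce[i]
T=C["top"];S_=C["side"]
P={k:onz(T,G["top",k],.122) for k in("green","red")}
for k in P: print(k,P[k],tri(T,G["top",k],S_,G["side",k]))
a=P["red"]-P["green"]; yaw=np.arctan2(a[1],a[0]); print("yaw",yaw,np.linalg.norm(a[:2]))
x=np.array([np.cos(yaw),np.sin(yaw),0]);y=np.array([-x[1],x[0],0])
g=P["green"]+55*x/1e3+.12*y; g[2]=.1;print("gate",g, proj(T,g),proj(S_,g))
for n,(u,v) in(("top",(225,150)),("side",(225,130))):
    w=(140,120); im=C[n]["img"][v:v+w[1],u:u+w[0],::-1]
    cv2.imwrite(f"pics/{n}1.png",cv2.resize(im,None,fx=5,fy=5,interpolation=cv2.INTER_CUBIC))
a=cv2.imread("pics/top1.png");b=cv2.imread("pics/side1.png")
cv2.imwrite("pics/both.png",cv2.resize(np.vstack([a,b]),(700,1200))[:, :])
```

```text
top green [327 217  12  13 121] [332.62809917 223.29752066]
top red [319 187  12  12 119] [324.6302521  192.53781513]
side green [290 219  13  10  99] [296.06060606 223.39393939]
side red [323 214  13   9 100] [329.15 217.95]
green [ 0.50183839 -0.11064696  0.122     ] (array([ 0.50268879, -0.11126473,  0.1127619 ]), np.float64(0.0014360763245057392))
red [ 0.58176254 -0.11228214  0.122     ] (array([ 0.58324218, -0.11289765,  0.11212284]), np.float64(0.0018044729663518407))
yaw -0.02045620494265359 0.07994087027012838
gate [0.55928146 0.00820292 0.1       ] [280.49078796 215.2900345 ] [305.07784256 199.38338814]
```

View pics/top1.png

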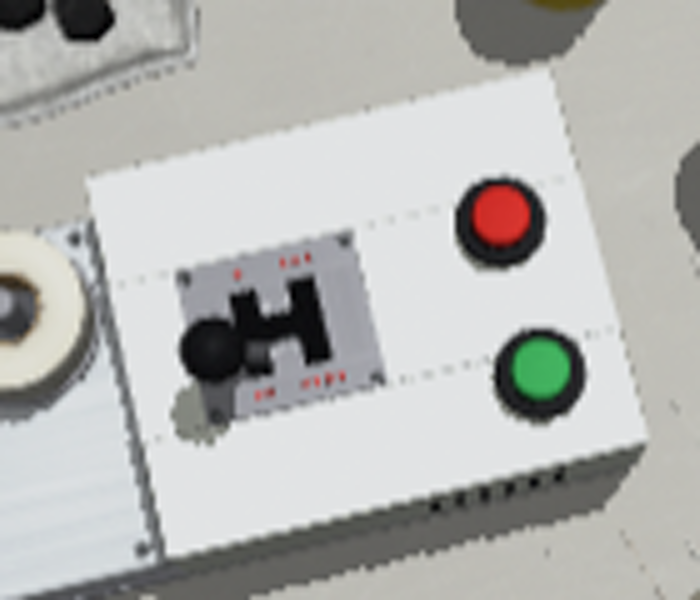

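View pics/side1.png

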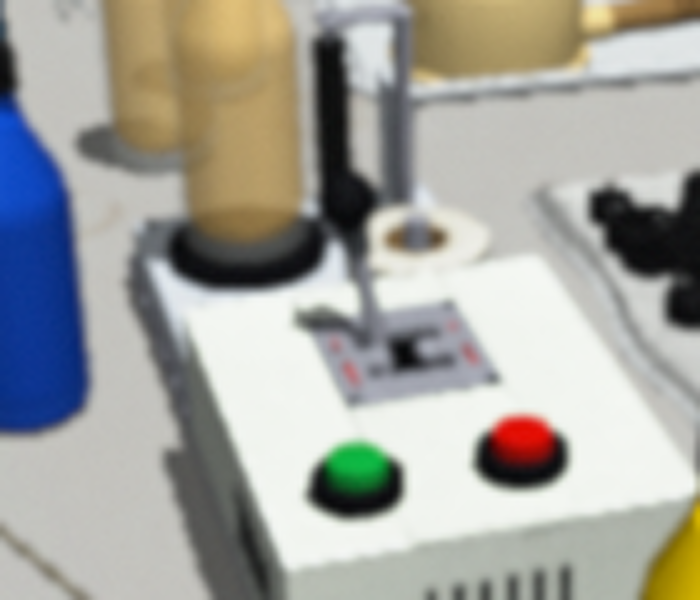

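The crop shows the knob at top-view (267.4,219.8) and side-view (294.6,170). The lever stands in the left lane, to the rear. The gate centre predicted from the buttons matches the H in the picture. Next I'll measure the knob, the bottle and the roll.

Run:
```python
from h import *
T=imaging.read_camera("top");S=imaging.read_camera("side")
for n,c in(("top",T),("side",S)):
    g=c["img"].max(2); r=np.zeros_like(g)
    if n=="top": r[205:232,256:275]=1
    else: r[160:178,286:302]=1
    m=((g<60)&(r>0)).astype(np.uint8); d=cv2.distanceTransform(m,cv2.DIST_L2,5); i=np.unravel_index(d.argmax(),d.shape); print(n,i[::-1],d.max())
k,e=tri(T,(267.4,219.5),S,(294.6,170)); print("knob tri",k,e, onz(T,(267.4,219.5),.176))
yaw=-.02;x=np.array([np.cos(yaw),np.sin(yaw)]);y=np.array([-x[1],x[0]]);g=np.array([.5593,.0082])
mf=lambda P:(np.dot(P[:2]-g,x),np.dot(P[:2]-g,y))
print("knob m",mf(k),mf(onz(T,(267.4,219.5),.176)))
# label roll top z .092 ; bottle cap top z .278; turntable; bracket top
for nm,uv,z in(("roll",(227,212),.092),("cap",(174,241),.278),("turntable",(201,256),.056),("bracket",(180,212),.196),("sidecap",(446,149),.222),("sidecap_amb",(446,150),.222),("blue",(229,303),.2),("ycap",(393,153),.222),("ycap2",(340,108),.222)):
    P=onz(T,uv,z); print(nm,P.round(3),np.round(mf(P),3))
# hose: side view pts vs top line
```

```text
top (np.int64(267), np.int64(220)) 6.3938
side (np.int64(294), np.int64(169)) 4.9968996
knob tri [0.54193493 0.03813419 0.17292953] 0.0005676759737620342 [0.54098426 0.0379923  0.176     ]
knob m (np.float64(-0.017960239043971066), np.float64(0.029580924653844397)) (np.float64(-0.01890788582324398), np.float64(0.029420051625204332))
roll [0.605 0.138 0.092] [0.043 0.13 ]
cap [0.525 0.233 0.278] [-0.038  0.224]
turntable [0.519 0.233 0.056] [-0.045  0.224]
bracket [0.607 0.229 0.196] [0.043 0.222]
sidecap [ 0.585 -0.405  0.222] [ 0.034 -0.413]
sidecap_amb [ 0.582 -0.404  0.222] [ 0.031 -0.412]
blue [0.376 0.163 0.2  ] [-0.186  0.151]
ycap [ 0.607 -0.282  0.222] [ 0.054 -0.289]
ycap2 [ 0.748 -0.194  0.222] [ 0.192 -0.199]
```

Run:
```python
from h import *
T=imaging.read_camera("top");S=imaging.read_camera("side")
for nm,pts in(("A",[(300,327),(360,265),(410,210),(460,160),(520,97),(600,8)]),("B",[(310,334),(360,326),(420,310),(480,287),(540,258),(580,238)])):
    for q in[(192,232),(240,258),(300,308),(400,328),(500,345),(600,363)]:
        o,d=ray(S,q); best=None
        zs=np.arange(-.8,.68,.005); pr=np.array([proj(T,o+d*(z-o[2])/d[2]) for z in zs])
        # distance to polyline
        xi=np.array([p[0] for p in pts],float); yi=np.array([p[1] for p in pts],float)
        ok=(pr[:,0]>xi[0]-10)&(pr[:,0]<xi[-1]+60)
        r=np.where(ok,abs(pr[:,1]-np.interp(pr[:,0],xi,yi)),1e9); i=r.argmin()
        print(nm,q,r[i].round(1),(o+d*(zs[i]-o[2])/d[2]).round(3))
im=T["img"][190:350,260:460,::-1]; cv2.imwrite("pics/cable.png",cv2.resize(im,None,fx=3.7,fy=3.7,interpolation=cv2.INTER_CUBIC))
```

```text
A (192, 232) 6.8 [0.267 0.035 0.045]
A (240, 258) 0.2 [ 0.365 -0.11   0.045]
A (300, 308) 0.5 [ 0.462 -0.271  0.005]
A (400, 328) 1.1 [ 0.58  -0.482  0.115]
A (500, 345) 0.7 [ 0.661 -0.622  0.19 ]
A (600, 363) 0.3 [ 0.723 -0.725  0.24 ]
B (192, 232) 0.3 [ 0.273 -0.375  0.31 ]
B (240, 258) 10.2 [ 0.322 -0.553  0.38 ]
B (300, 308) 37.5 [ 0.375 -0.604  0.335]
B (400, 328) 84.7 [ 0.473 -0.654  0.32 ]
B (500, 345) 122.8 [ 0.505 -0.762  0.395]
B (600, 363) 156.6 [ 0.58  -0.801  0.385]
```

View pics/cable.png

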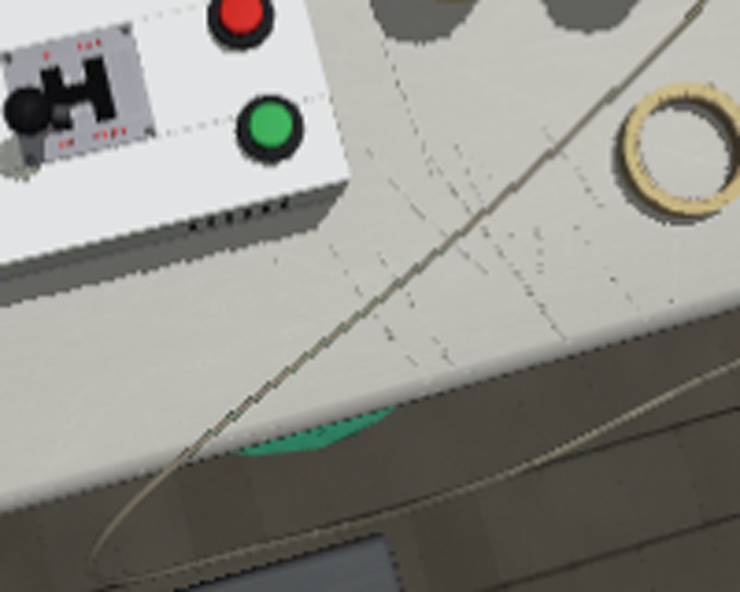

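The cable is low beside the machine and out of the way. Moving to the robot side of the knob, with the gripper shut.

```bash
python3 -m creep '[[0,0,0.04,0,0,0],[0.01,-0.02,0.076,0,0,0.02],[0.03,-0.056,0.076,0,0,0.04],[0.05,-0.093,0.076,0,0,0.06],[0.07,-0.13,0.076,0,0,0.08],[0.09,-0.167,0.076,0,0,0.1],[0.11,-0.204,0.076,0,0,0.12],[0.13,-0.241,0.076,0,0,0.14],[0.15,-0.278,0.076,0,0,0.16],[0.17,-0.315,0.076,0,0,0.18],[0.19,-0.352,0.076,0,0,0.2],[0.21,-0.389,0.076,0,0,0.22],[0.23,-0.426,0.076,0,0,0.24],[0.25,-0.463,0.076,0,0,0.26],[0.27,-0.5,0.076,0,0,0.28],[0.288,-0.534,0.076,0,0,0.287],[0.288,-0.534,0.076,0,0,0.287],[0.288,-0.534,0.076,0,0,0.287]]' 0 20
```

```text
clock: 2.2
ee_pos: [0.4699, 0.0372, 0.4806]
tool_rot: [-0.0, 0.011, 1.0, 0.0]
ft_force: [0.6, 0.9, -0.6]
gripper_width: 0.0
grip_force: 0.0
```

```bash
python3 -m creep '[[0,0,-0.04,0,0,0],[0,0,-0.08,0,0,0],[0,0,-0.12,0,0,0],[0.005,0.001,-0.15,0,0,0],[0.005,0.001,-0.15,0,0,0]]'
python3 - <<'E'
from h import *
ims=[]
s=robot.state()["ee_pos"]; tip=s-[0,0,.173]
for n,(u,v) in(("top",(200,150)),("side",(230,110))):
    c=imaging.read_camera(n); print(n,proj(c,tip))
    ims.append(cv2.resize(c["img"][v:v+120,u:u+130,::-1],(400*130//133,360)))
cv2.imwrite("pics/near.png",np.hstack(ims))
E
```

```text
clock: 2.7
ee_pos: [0.4732, 0.0402, 0.3269]
tool_rot: [-0.003, 0.01, 1.0, 0.001]
ft_force: [-0.4, -0.8, -0.1]
gripper_width: -0.0004
grip_force: 0.0
top [274.33387067 248.91130075]
side [268.27383112 180.42833677]
```

View pics/near.png

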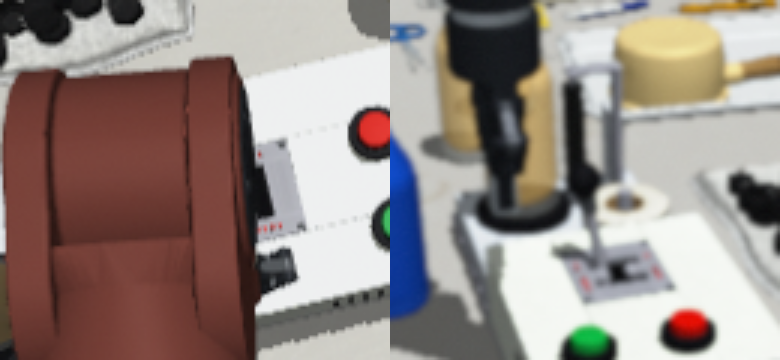

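The fingertip shows at about (268,179) in the side view, as predicted, with the knob at (294,170). Pushing the lever forward to the cross cut.

```bash
python3 -m creep '[[0.02,0,0,0,0,0],[0.03,0,0,0,0,0],[0.038,0,0,0,0,0],[0.046,0,0,0,0,0],[0.052,0,0,0,0,0],[0.057,0,0,0,0,0],[0.057,0,0,0,0,0],[0.057,0,0,0,0,0]]'
cat > look.py <<'E'
from h import *
import sys
s=robot.state()["ee_pos"]; print("tcp",s)
c=imaging.read_camera("side"); im=c["img"]
# knob seen on the side camera: expected pixel for machine-frame knob spots
yaw=-.02
def K(sh,cr):
    v=np.array([np.tan(sh),-np.tan(cr),1]);v=v/np.linalg.norm(v)*.155
    return np.array([.5593+v[0]*np.cos(yaw)-v[1]*np.sin(yaw),.0082+v[0]*np.sin(yaw)+v[1]*np.cos(yaw),.025+v[2]])
for nm,a in(("start",(-.117,-.19)),("neutralL",(0,-.2)),("neutralR",(0,.2)),("third",(.24,.2))): print(nm,K(*a).round(4),proj(c,K(*a)).round(1))
u,v=230,110; cv2.imwrite(sys.argv[1],cv2.resize(im[v:v+120,u:u+150,::-1],None,fx=5,fy=5,interpolation=cv2.INTER_CUBIC))
E
python3 look.py pics/p1.png
```

```text
clock: 3.6
ee_pos: [0.5318, 0.0388, 0.3307]
tool_rot: [0.0, 0.01, 1.0, 0.0]
ft_force: [-0.8, -0.8, 0.7]
gripper_width: 0.0001
grip_force: 0.6
tcp [0.53177541 0.03879448 0.3306895 ]
start [0.5421 0.0376 0.1762] [294.6 168.9]
neutralL [0.5599 0.039  0.1769] [301.2 167.4]
neutralR [ 0.5587 -0.0226  0.1769] [307.8 178.1]
third [ 0.5948 -0.0225  0.1727] [321.9 177.4]
```

View pics/p1.png

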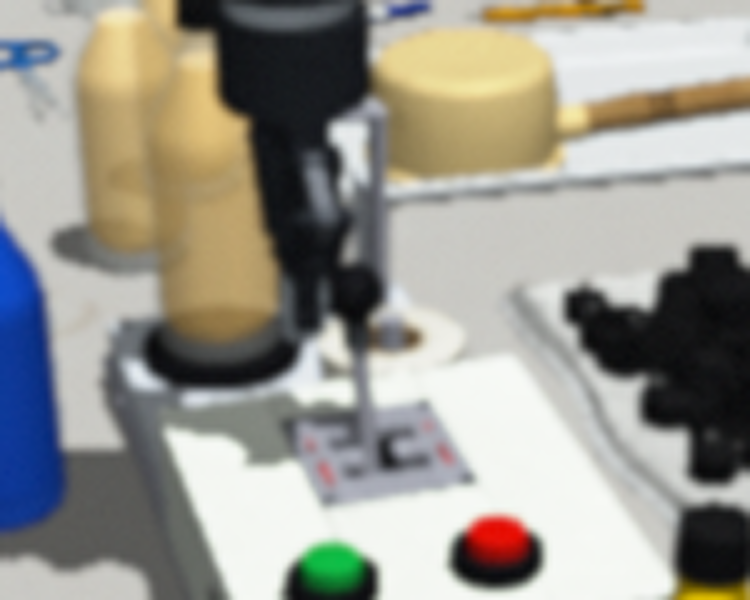

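The knob is at side (301,168), which matches neutral in the left lane. Going round to its left and pushing across.

```bash
python3 -m creep '[[-0.02,0,0,0,0,0],[-0.037,0.01,0,0,0,0],[-0.037,0.04,0,0,0,0],[-0.037,0.066,0,0,0,0],[-0.01,0.07,0,0,0,0],[0.028,0.066,0,0,0,0],[0.028,0.066,0,0,0,0],[0.028,0.045,0,0,0,0],[0.028,0.035,0,0,0,0],[0.028,0.025,0,0,0,0],[0.028,0.015,0,0,0,0],[0.028,0.005,0,0,0,0],[0.028,-0.005,0,0,0,0],[0.028,-0.015,0,0,0,0],[0.028,-0.023,0,0,0,0],[0.028,-0.03,0,0,0,0],[0.028,-0.03,0,0,0,0],[0.028,-0.03,0,0,0,0]]' && python3 look.py pics/p2.png
```

```text
clock: 5.45
ee_pos: [0.5598, 0.0086, 0.3305]
tool_rot: [-0.0, 0.011, 1.0, -0.0]
ft_force: [0.5, 0.3, -0.9]
gripper_width: -0.0001
grip_force: 0.0
tcp [0.55975076 0.00858403 0.3305065 ]
start [0.5421 0.0376 0.1762] [294.6 168.9]
neutralL [0.5599 0.039  0.1769] [301.2 167.4]
neutralR [ 0.5587 -0.0226  0.1769] [307.8 178.1]
third [ 0.5948 -0.0225  0.1727] [321.9 177.4]
```

View pics/p2.png

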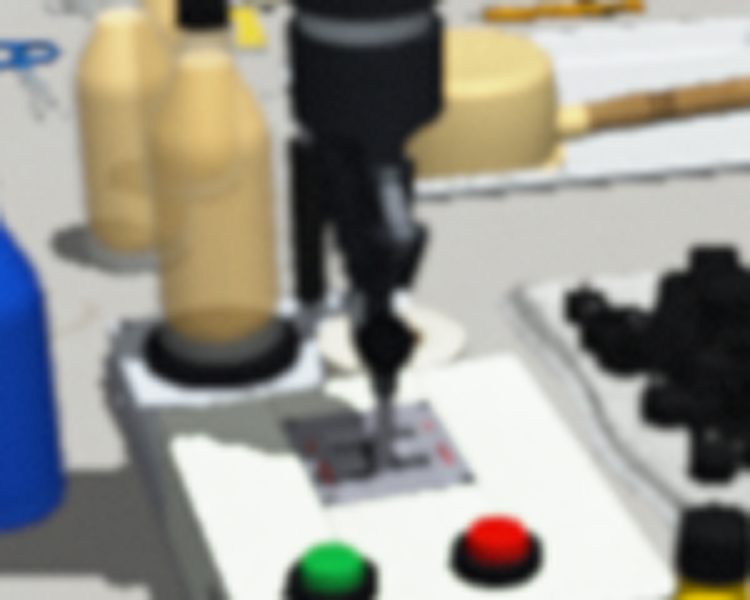

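The knob is at side (307,178): neutral in the right lane. Going behind it and pushing into third.

```bash
python3 -m creep '[[0,0.012,0,0,0,0],[-0.03,0.015,0,0,0,0],[-0.068,0.012,0,0,0,0],[-0.07,-0.01,0,0,0,0],[-0.07,-0.031,0,0,0,0],[-0.07,-0.031,0,0,0,0],[-0.045,-0.031,0,0,0,0],[-0.035,-0.031,0,0,0,0],[-0.025,-0.031,0,0,0,0],[-0.015,-0.031,0,0,0,0],[-0.008,-0.031,0,0,0,0],[-0.001,-0.031,0,0,0,0],[0.004,-0.031,0,0,0,0],[0.008,-0.031,0,0,0,0],[0.008,-0.031,0,0,0,0],[0.008,-0.031,0,0,0,0]]' && python3 look.py pics/p3.png
```

```text
clock: 7.1
ee_pos: [0.5677, -0.0221, 0.3306]
tool_rot: [-0.0, 0.01, 1.0, 0.0]
ft_force: [-1.1, 0.9, -1.2]
gripper_width: 0.0001
grip_force: 0.9
tcp [ 0.56771441 -0.02210896  0.33060473]
start [0.5421 0.0376 0.1762] [294.6 168.9]
neutralL [0.5599 0.039  0.1769] [301.2 167.4]
neutralR [ 0.5587 -0.0226  0.1769] [307.8 178.1]
third [ 0.5948 -0.0225  0.1727] [321.9 177.4]
```

View pics/p3.png

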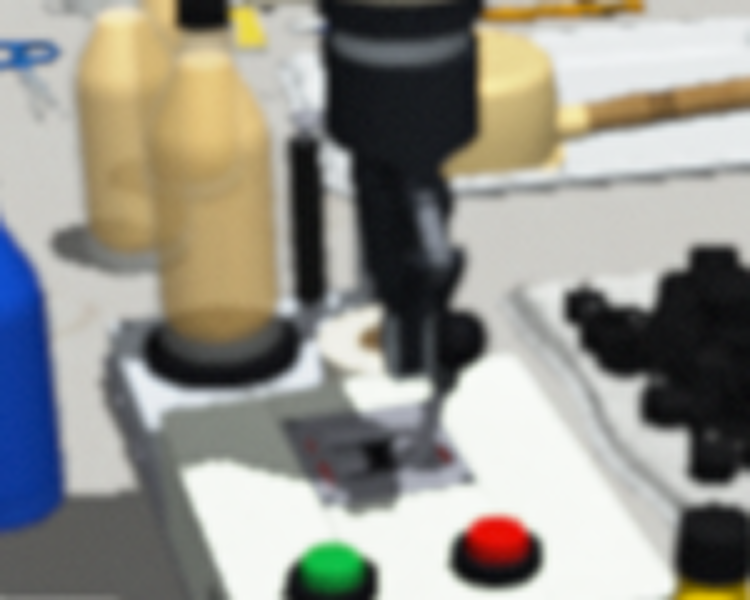

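The knob is at side (322,178), which matches third. Pushing a little more to feel the stop.

```bash
python3 -m creep '[[0.001,0,0,0,0,0],[0.002,0,0,0,0,0],[0.003,0,0,0,0,0],[0.003,0,0,0,0,0],[0.003,0,0,0,0,0]]'
```

```text
clock: 7.65
ee_pos: [0.5701, -0.0222, 0.3305]
tool_rot: [-0.001, 0.01, 1.0, 0.0]
ft_force: [-8.1, 0.3, -0.4]
gripper_width: 0.0001
grip_force: 4.0
```

At the stop: 8 N of resistance. Backing off and moving over the green button.

```bash
python3 -m creep '[[-0.03,0,0,0,0,0],[-0.06,0,0.015,0,0,0],[-0.069,-0.03,0.02,0,0,0],[-0.069,-0.065,0.02,0,0,0],[-0.069,-0.089,0.01,0,0,0],[-0.069,-0.089,-0.01,0,0,0],[-0.069,-0.089,-0.025,0,0,0],[-0.069,-0.089,-0.025,0,0,0],[-0.069,-0.089,-0.025,0,0,0]]' && python3 look.py pics/p4.png
```

```text
clock: 8.55
ee_pos: [0.5019, -0.1108, 0.3061]
tool_rot: [0.0, 0.01, 1.0, 0.0]
ft_force: [0.9, 0.5, 0.1]
gripper_width: -0.0001
grip_force: 0.0
tcp [ 0.50186595 -0.11076515  0.30606169]
start [0.5421 0.0376 0.1762] [294.6 168.9]
neutralL [0.5599 0.039  0.1769] [301.2 167.4]
neutralR [ 0.5587 -0.0226  0.1769] [307.8 178.1]
third [ 0.5948 -0.0225  0.1727] [321.9 177.4]
```

View pics/p4.png

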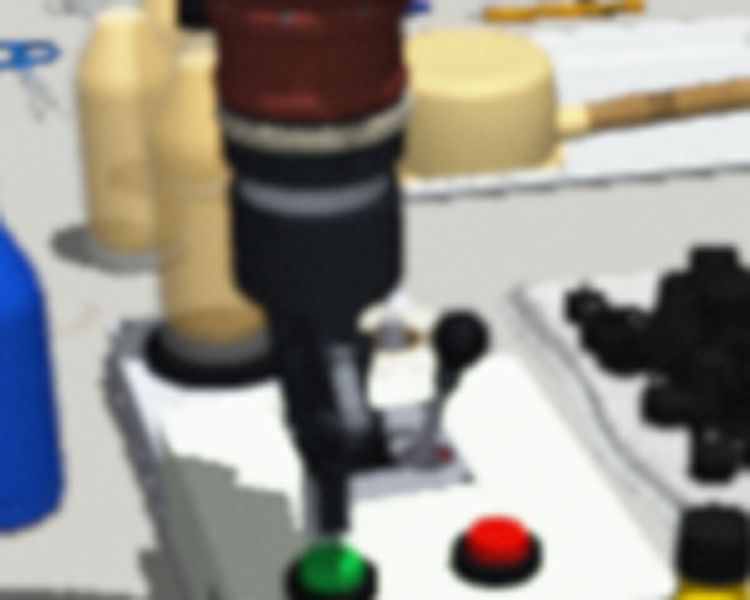

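The lever rests in third at side (322,178), and the fingertip hangs over the middle of the green button at side (296,217). Pressing down.

```bash
python3 -m creep '[[0,0,-0.008,0,0,0],[0,0,-0.012,0,0,0],[0,0,-0.015,0,0,0],[0,0,-0.017,0,0,0],[0,0,-0.018,0,0,0],[0,0,-0.018,0,0,0],[0,0,-0.018,0,0,0]]'
```

```text
clock: 9.3
ee_pos: [0.502, -0.1111, 0.2893]
tool_rot: [0.001, 0.01, 1.0, -0.0]
ft_force: [-2.7, 2.9, 13.0]
gripper_width: -0.0001
grip_force: 6.5
```

13 N, well over the 5 N it takes to push it fully down, so the button has bottomed. Lifting clear.

```bash
python3 -m creep '[[0,0,0.01,0,0,0],[0,0,0.04,0,0,0],[-0.01,-0.01,0.08,0,0,0],[-0.03,-0.03,0.12,0,0,0],[-0.04,-0.05,0.15,0,0,0],[-0.04,-0.05,0.15,0,0,0],[-0.04,-0.05,0.15,0,0,0],[-0.04,-0.05,0.15,0,0,0]]' && python3 look.py pics/p5.png
```

```text
clock: 10.1
ee_pos: [0.4618, -0.1608, 0.4365]
tool_rot: [-0.001, 0.01, 1.0, 0.001]
ft_force: [-0.6, -0.2, -1.6]
gripper_width: -0.0001
grip_force: 0.0
tcp [ 0.46179332 -0.16083395  0.43648129]
start [0.5421 0.0376 0.1762] [294.6 168.9]
neutralL [0.5599 0.039  0.1769] [301.2 167.4]
neutralR [ 0.5587 -0.0226  0.1769] [307.8 178.1]
third [ 0.5948 -0.0225  0.1727] [321.9 177.4]
```

View pics/p5.png

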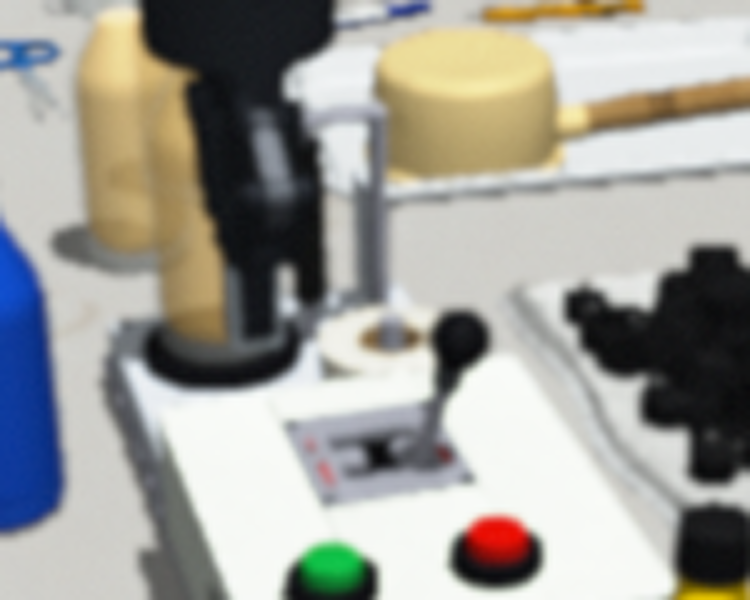

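The lever is home in third at side (322,178). The green button is back up at (297,224), and the turntable bottle and label roll are unmoved.

```bash
python3 -c "
from plant import job
print(job.job_done())"
```

```text
the job is handed in; nothing more can be done
None
```

The lever is home in third, the green start button was pressed fully down and came back up, and nothing else was touched; I handed the job in at about 10 s on the robot's clock, with no verdict returned.

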